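Load the setting clamp and close it with its thumbwheel

ROBOT

A 6-joint arm with a two-finger parallel gripper is mounted at the origin on the work surface. World frame = base frame: x ahead of the robot, y to its left, z up, the work surface at z = 0. Lengths are in mm, angles in degrees, forces in N, time in s.
With the tool pointing down it reaches from about 150 to 775 mm from the base axis. Payload 6.1 kg.
Tool frame: the origin (TCP) lies where the fingers leave the gripper's body, on its centre line; the fingertips stand 73 mm ahead of it and the grasp point (between the pads) lies r.grip_point_offset ahead of it (r.grip_point_offset is the distance from the TCP to the grasp point, in mm); z points along the fingers, x is the direction in which the jaws open and shut, and the axes are right-handed (so a half turn about z gives the same grasp; the last joint's range is limited). The gripper opens to 85 mm and grips with 20 to 120 N. Pads are 22 mm wide; open, the fingers measure 114 mm over their backs; the gripper's body (76 mm by 85 mm) begins 54 mm behind the grasp point. The pads swing forward as they close: fully open they stand 13 mm farther back than shut.
Start: joints at [70.474, 7.208, -2.269, 80.523, 0, 90], TCP at [175.47, 494.792, 303.895] pointing down, gripper open.
Joint ranges: [-155.77, 155.77], [-54.66, 111.73], [-72.52, 77.12], [-102.08, 115.82], [-83.92, 84.16], [-180, 180]. Speed limits (degrees/s): [136.94, 136.94, 172.46, 180, 180, 180].

INTERFACE

Orientations are given as a 3x3 rotation matrix whose columns are the frame's x, y, z axes.
In Python, from rig import r gives the robot as it stands. The module is installed in compiled form; this text tells all that it offers.
- The arm moves only by the tool servo_tool, never from a script. Its argument "rows" is a list of rows, each a list of 2 entries, a list of its own where there are three numbers: the shift along the tool's x, y, z in cm, then the turn, a rotation vector about the tool's x, y, z in rad. In form: [[[dx, dy, dz], [rx, ry, rz]], ...]. A call has 1 to 20 rows; each row shifts and turns the commanded pose from where the row before left it, along the tool's axes as they then stand; what a row does not reach is not made up. A row lasts 1/8 s, in which the tool goes at most 62.5 mm and 10.7 degrees, less where a joint would pass 70% of its speed; a pose out of reach is approached as far as the arm can. A call with a gripper value outside its range is refused whole. "claw" is the finger opening in cm, from 0 to 8.54, set as the call begins (left out, the last holds). The fingers move at their own pace and stop on an object; "newtons" is the grip in N (left out, the last holds). Time passes only in rows, so rows that do not move let the fingers close. It gives the time, the measured TCP pose, the force and the opening at its end, in the units of the state.
- r.read_state(): the state, without advancing time (a new reading comes with each control period).
- r.snapshot(name): name is "scene" or "top"; returns (picture, depth): 400x640x3 uint8, red, green, blue; 400x640 float32, mm along the optical axis (not along the pixel's ray), 0 where there is no reading.
- r.camera_params(name): a dict with "camera_matrix" (3x3 intrinsics, pixels), "origin" and "orientation" of the camera in the world. Camera axes: x right, y down, z forward; pixel columns grow to the right and rows downward; lengths in mm; the calibration is good to about 2 mm. A picture is of the moment at which its call begins. camera_params takes no time and is no camera call.
- r.job_done(): hands the job in, once; it reports no verdict.
The state is a dict: "t": time; "joint_pos": joint angles; "joint_vel": joint speeds; "tau": joint torques, N m; "eef_pos": TCP position; "eef_rot": TCP orientation; "force": force on the tool from outside, world axes, zero at the start; "ft_torque": the same for the moment, N m; "grip_width": finger opening in mm.
Only numpy, scipy, OpenCV 4.12 (cv2) and the standard library are available. Lean on these libraries where they do the work, as an engineer would, in place of code of your own. Each camera call takes 0.05 s, during which the arm holds its last target.

TASK

Pick up the steel collar that has one flat side (not the plain round one) and lower it over the D-shaped post of the setting clamp, its flat facing the jaw, until it sits fully down on the clamp's base plate, and let go of it. Then, with a fingertip on the small exposed rim of the clamp's recessed thumbwheel, roll the top of the wheel towards the post, stroke after stroke, until the jaw is snug against the collar's flat. Move the jaw only by the wheel, never by pushing the jaw itself, and leave the collar sitting flat and the hand clear.

Things in the scene. Friction and masses are not known exactly. Their poses are not given: they have to be found in the camera images.
- collar: Steel collar 22 mm tall, 0.10 to 0.16 kg, outside 36 mm round with one flat side. Origin on the bore axis at the underside, z up; +x points out through the flat, which is 11.6 mm from the axis. Through bore: radius 9 mm with a flat 5.8 mm from the axis, also on +x. Stands upright on the table. Grasp from above with the fingers closing along its y (35 mm between two 9 mm facets).
- plain_collar: The other collar, not wanted: same height and diameter, but round all over with a round bore. Origin at the centre of its underside.
- clamp: Setting clamp, fixed: dark steel base plate 220 x 80 x 12 mm. Origin at the centre of its underside, x along its length, z up. D post at x = -60 mm; grey housing at x = 30 to 100 mm, 50 mm wide, its top 47 mm above the table, with a 15 mm wide slot along x where the wheel's rim stands out; the jaw lies between post and housing.
- post_foot (a point): Centre of the D post at its foot, on the base plate's top (12 mm above the table); axes as the clamp's. Post radius 7.8 mm, with a flat 5.0 mm from its axis on the +x side (facing the jaw); 26 mm tall, the last 4 mm tapered. About 0.8 mm play a side. A seated collar has its origin here and its +x along this +x (within 0.13 rad).
- wheel_top (a point): Top of the thumbwheel's exposed rim, 54 mm above the table and 7 mm above the housing; axes as the clamp's, not turning with the wheel. Knurled brass, radius 20 mm, 12 mm wide, axle along y at 34 mm height. A shut fingertip pressed on it with 5 to 20 N and drawn along -x (to the post) rolls it. The rim drags with 3 N and stays where left; lift and repeat.
- jaw_face (a point): Centre of the steel jaw's face that looks at the post (its -x side), 23.5 mm above the table; axes as the clamp's. Jaw pad 22 mm wide, 20 mm high, 10 mm thick. It meets the collar's flat when this point is 11.6 mm (about 1 mm either way) from the post's axis.
- wheel (a joint): Turn of the thumbwheel in rad: 0 with the jaw fully open, growing as the wheel's top goes towards the post. 1 rad (20 mm of rim) moves the jaw 8 mm. Starts at 0.5 to 1.75; the jaw meets a seated collar at about 3.5.
- jaw (a joint): Travel of the jaw towards the post in m, 0.008 times the wheel's turn: 0 fully open, about 0.028 (0.027 to 0.029) against a seated collar.
Things that resemble listed ones, but are neither listed nor needed, are in the scene too. Leave any pink look-alike of the clamp alone.

How it is judged (in metres and radians):
On the way, in this order (a step that is already met when the one before it is completed fails the run):
1. the flat-sided collar sits down on the base plate over the post, let go (z of collar in the frame of post_foot below 0.002 m and horizontal distance between collar and post_foot below 0.003 m and angle between collar's own z axis and vertical below 0.08 rad and contact force between the fingers and collar below 0.1 N), for 0.2 s.
2. the jaw has come up to the collar's flat (x of jaw_face in the frame of collar below 0.0128 m), for 0.2 s.
At the end, for the whole second after the job is handed in: the flat-sided collar is on the post, within 2 mm of fully down and 3 mm of centred, upright within 0.08 rad, its flat facing the jaw, at rest; the jaw's face is within 1.2 mm of the collar's flat and the wheel has stopped (z of collar in the frame of post_foot below 0.002 m and horizontal distance between collar and post_foot below 0.003 m and angle between collar's own z axis and vertical below 0.08 rad and angle between the x axis of collar and the x axis of post_foot, either way round below 0.2 rad and x of jaw_face in the frame of collar below 0.0128 m and value of joint jaw above 0.026 m and linear speed of collar below 0.01 m/s and velocity of joint wheel between -0.05 and 0.05 rad/s); the robot touches nothing.
It fails at once if the hand or arm pushes the jaw itself (over 2 N) (contact force between any of the fingers, the arm and jaw above 2 N).
It also fails if it takes over 64 s, if anything falls off the work surface, if the arm or the gripper's body presses on something with over 40 N, if the wrist force passes 120 N, or if a joint passes its speed limit or range.

## Working session

There is one attempt and no reset: what is moved stays moved. The work goes in short steps, Python scripts to look and compute and a tool call to move; the robot and the scene stay as the last step left them, time stands still between calls to the robot, and variables do not carry over. Pictures are saved under pics/ and viewed, and the job is handed in when it is done.

Besides the shell and the picture viewer there is one more tool, called after "Call:" as a command line: name --argument value ..., lists and objects as JSON in quotes. servo_tool: Moves the arm, as the interface text tells. Its arguments: {"type":"object","properties":{"rows":{"type":"array","items":{"type":"array"}},"claw":{"type":"number"},"newtons":{"type":"number"}},"required":["rows"]}

```bash
mkdir -p pics; ls; cat > h.py <<'E'
import numpy as np, cv2
from rig import r
def save(n,im,scale=1): cv2.imwrite(f'pics/{n}.png',cv2.cvtColor(im,cv2.COLOR_RGB2BGR))
def ray(cam,uv,z):
    p=r.camera_params(cam);K=np.array(p['camera_matrix']);o=np.array(p['origin']);R=np.array(p['orientation'])
    d=R@np.linalg.solve(K,[uv[0],uv[1],1.]);return o+d*(z-o[2])/d[2]
def cloud(cam,dep):
    p=r.camera_params(cam);K=np.array(p['camera_matrix']);o=np.array(p['origin']);R=np.array(p['orientation'])
    v,u=np.mgrid[0:400,0:640];d=np.stack([(u-K[0,2])/K[0,0],(v-K[1,2])/K[1,1],np.ones_like(u)],-1)*dep[...,None]
    return d@R.T+o
def proj(cam,P):
    p=r.camera_params(cam);K=np.array(p['camera_matrix']);o=np.array(p['origin']);R=np.array(p['orientation'])
    q=K@(R.T@(np.array(P)-o));return q[:2]/q[2]
E
python3 - <<'E'
from h import *
for c in('scene','top'):
    im,d=r.snapshot(c);save(c+'0',im);np.savez(f'pics/{c}0.npz',im=im,d=d)
    p=r.camera_params(c);print(c,p)
s=r.read_state();print(s,r.grip_point_offset)
E
```

```text
pics
scene {'camera_matrix': array([[503.42246757,   0.        , 313.89063676],
       [  0.        , 503.42246757, 196.09068169],
       [  0.        ,   0.        ,   1.        ]]), 'origin': array([1061.89456812, -376.55374671,  868.7832361 ]), 'orientation': array([[ 0.48251756,  0.65216929, -0.58468113],
       [ 0.87588581, -0.35857302,  0.3228768 ],
       [ 0.00091946, -0.66790763, -0.74424361]])}
top {'camera_matrix': array([[490.93215423,   0.        , 322.3545663 ],
       [  0.        , 490.93215423, 189.01335599],
       [  0.        ,   0.        ,   1.        ]]), 'origin': array([ 357.96983158,  -12.94899354, 1093.34522106]), 'orientation': array([[ 0.01518091, -0.99551064,  0.09342433],
       [-0.99981829, -0.01619087, -0.01006202],
       [ 0.01152947, -0.0932546 , -0.99557554]])}
{'t': 0.1, 'joint_pos': array([ 7.04734682e+01,  7.23782553e+00, -2.32048796e+00,  8.05240256e+01,
       -2.43133039e-03,  8.99984123e+01]), 'joint_vel': array([-0.09537798, -0.06913891,  0.20400167, -0.04939115, -0.02103704,
        0.01213056]), 'tau': array([ 3.91703634e-04, -4.36908102e+01,  3.53604054e+01,  1.37935227e-02,
        1.56692518e-04,  6.15809142e-06]), 'eef_pos': array([175.39793805, 494.55223352, 303.20720418]), 'eef_rot': array([[ 3.34216868e-01,  9.42496096e-01, -4.40342701e-04],
       [ 9.42495103e-01, -3.34217156e-01, -1.36861941e-03],
       [-1.43708854e-03,  4.23948549e-05, -9.99998966e-01]]), 'force': array([-0.10731229, -0.64419551, -0.37029858]), 'ft_torque': array([-0.06409886, -0.01763286, -0.01561244]), 'grip_width': 85.28610479060964} 53.900000000000006
```

View pics/top0.png

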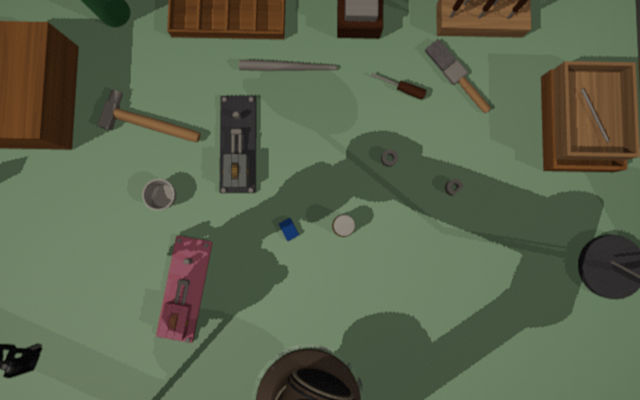

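View pics/scene0.png

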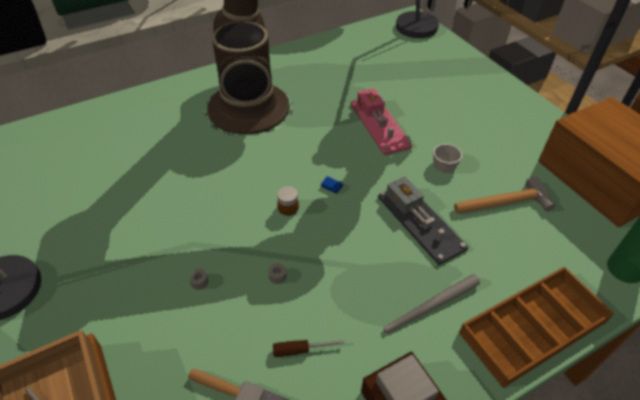

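The top view shows the dark clamp around (238,145), with its post end up at (236,114) and its wheel at (235,170). The collars are at (389,157) and (453,187), and the pink decoy is at the lower left. I'll zoom in.

```bash
python3 - <<'E'
from h import *
t=np.load('pics/top0.npz')['im'];s=np.load('pics/scene0.npz')['im']
def crop(im,u,v,w,h,k): 
    c=im[v:v+h,u:u+w]; return np.clip(cv2.resize(c,None,fx=k,fy=k,interpolation=cv2.INTER_CUBIC).astype(float)*1.7,0,255).astype(np.uint8)
A=np.zeros((600,800,3),np.uint8)
A[:300,:400]=crop(t,369,140,40,30,10);A[:300,400:]=crop(t,433,172,40,30,10)
A[300:,:400]=crop(s,257,257,40,30,10);A[300:,400:]=crop(s,180,264,40,30,10)
save('col',A)
B=np.zeros((600,800,3),np.uint8)
B[:,:400]=crop(t,205,85,80,120,5);B[:550,400:]=np.pad(crop(s,370,165,100,110,5)[:,:400],((0,0),(0,0),(0,0)));save('cl',B)
E
```

```text
(no output)
```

View pics/col.png

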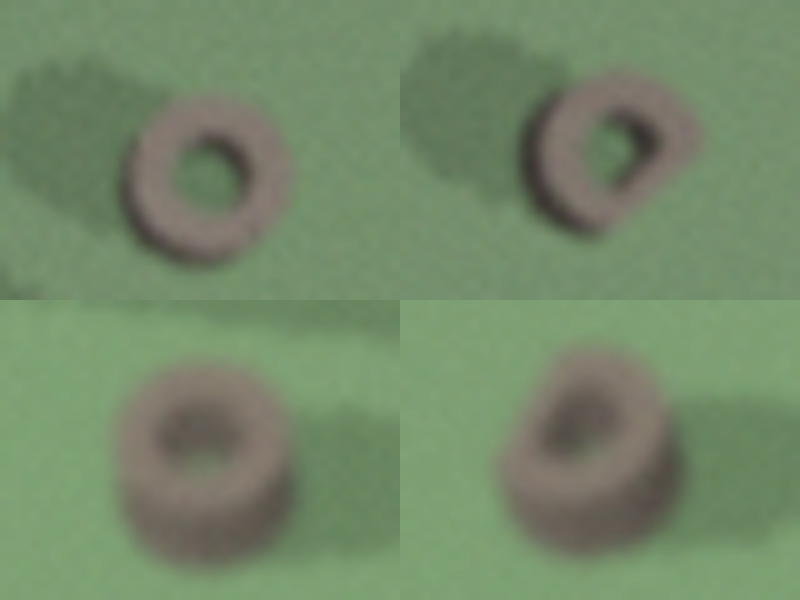

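View pics/cl.png

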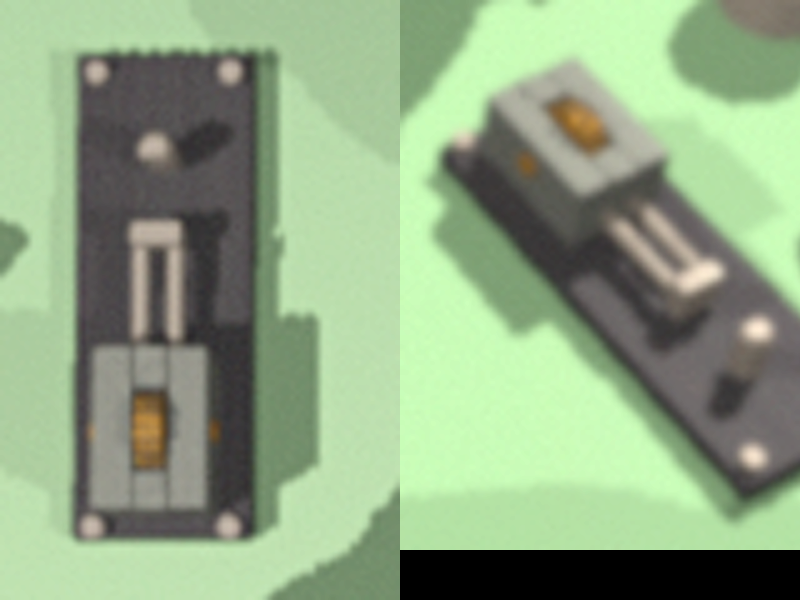

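The flat-sided collar is the right-hand one in the top view, at about (453,187), with its flat facing lower right. Next I'll measure the collar and clamp.

```bash
cat > m.py <<'E'
from h import *
from scipy.optimize import least_squares
def collar(cam,im,uv,z,thr=None,half=16,k=8):
    u0,v0=int(uv[0])-half,int(uv[1])-half
    c=cv2.resize(im[v0:v0+2*half,u0:u0+2*half],None,fx=k,fy=k,interpolation=cv2.INTER_CUBIC).astype(int)
    nong=(c[...,0]-c[...,1])  # red-green: green table strongly negative
    return c,nong,u0,v0
E
python3 - <<'E'
from m import *
for cam,uv in(('top',(453,187)),('scene',(200,279))):
    im=np.load(f'pics/{cam}0.npz')['im'].astype(int);d=np.load(f'pics/{cam}0.npz')['d']
    u,v=uv
    print(cam);print((im[v-10:v+11,u-11:u+12,0]-im[v-10:v+11,u-11:u+12,1]))
    print(im[v-10:v+11,u-11:u+12,0])
    P=cloud(cam,d);print(np.round(P[v-10:v+11,u-11:u+12,2]).astype(int))
E
```

```text
top
[[-14 -14 -13 -15 -14 -15 -16 -15 -15 -15 -16 -15 -15 -14 -17 -15 -17 -16
  -15 -16 -15 -16 -16]
 [-12 -14 -13 -14 -14 -14 -13 -14 -16 -15 -14 -11  -9 -10 -12 -13 -15 -15
  -16 -15 -15 -15 -16]
 [-15 -13 -14 -14 -14 -15 -12 -14 -13 -10  -5  -2  -1  -1  -2  -4  -9 -13
  -15 -17 -15 -16 -16]
 [-15 -13 -14 -14 -13 -12 -11  -9  -5   1   4   4   5   5   4   4   1  -5
  -10 -15 -15 -15 -17]
 [-14 -14 -13 -13 -13  -9  -3   0   4   6   6   6   6   6   5   5   6   3
   -2 -10 -16 -15 -15]
 [-13 -12 -13 -12  -9  -3   5   5   6   6   7   5   5   7   6   5   5   6
    3  -4 -10 -15 -16]
 [-13 -14 -13 -10  -4   3   6   4   6   4   2   1   2   4   4   5   6   6
    5   3  -4 -14 -15]
 [-14 -15 -14  -7   1   6   5   5   5   2  -4  -8  -6  -1   2   5   4   5
    5   6   1 -10 -16]
 [-14 -14 -11  -4   1   4   5   5   5   0 -12 -14 -13  -7  -2   3   3   5
    5   6   4  -7 -15]
 [-14 -11 -11  -2   5   5   5   5   3  -3 -12 -14 -16 -12  -3   2   3   4
    7   4   1  -6 -15]
 [-14 -13  -9  -1   3   4   6   6   3  -5 -13 -14 -14 -12  -5   1   5   7
    6   3  -3 -10 -15]
 [-13 -16 -10  -2   5   4   6
[... 9870 characters left out ...]
  5   2   0   1  -6]
 [ -1  19  22  22  19  22  24  21  21  19  15  22  17  18  15  13  10   5
    2   1  -3   1  -2]
 [  0  10  18  19  21  21  22  21  18  20  19  20  15  14  11  14   6   5
   -2  -1  -1   0  -2]
 [ -1   5  11  16  16  17 869  17  18  14  17  11  12  12  11   7   2   1
   -1  -1  -3   2   2]
 [  0  -2   5  13  12  15  12  15  13  14  11  13  10   6   7   5   3  -1
   -1   0  -4   2   0]
 [ -1   0   1   6   7   8   8   9   8  11   8   8   8   5   3   2   0  -2
   -1  -2   0  -4  -1]
 [ -2  -3  -2   1   4   4   6   4   4   6   6   6   3   2   2   0  -1  -2
   -2  -1  -2  -2  -2]
 [ -2   0   1  -2  -2   2   0   4   3   2   0   2   4  -1   1   0  -4   0
   -1   0  -3  -2   0]]
```

```bash
cat > m.py <<'E'
from h import *
from scipy.optimize import least_squares
def contour(im,uv,half=14,k=8,thr=-5):
    u0,v0=int(round(uv[0]))-half,int(round(uv[1]))-half
    c=im[v0:v0+2*half,u0:u0+2*half].astype(np.float32);g=c[...,0]-c[...,1]
    g=cv2.resize(g,None,fx=k,fy=k,interpolation=cv2.INTER_CUBIC)
    cs,_=cv2.findContours((g>thr).astype(np.uint8),cv2.RETR_EXTERNAL,cv2.CHAIN_APPROX_NONE)
    c=max(cs,key=cv2.contourArea)[:,0,:].astype(float)
    return (c+.5)/k-.5+[u0,v0]
def sd(q,yaw):
    n=np.array([np.cos(yaw),np.sin(yaw)]);t=np.array([-n[1],n[0]])
    return np.max([np.hypot(*q.T)-18,q@n-11.6,np.abs(q@t)-17.5],axis=0)
def fitcollar(cam,im,uv,z,yaw0):
    C=contour(im,uv);P=np.array([ray(cam,c,z)[:2] for c in C]);o=np.array(r.camera_params(cam)['origin'])[:2]
    c0=P.mean(0)
    away=(c0-o)/np.linalg.norm(c0-o)
    sel=(P-c0)@away>-4;P=P[sel]
    f=lambda p: sd(P-p[:2],p[2])
    best=min((least_squares(f,[*c0,y],loss='soft_l1') for y in yaw0+np.radians([-40,0,40])),key=lambda s:s.cost)
    return best.x, np.sqrt(np.mean(best.fun**2))
E
python3 - <<'E'
from m import *
for cam,uv in(('top',(453,187)),('scene',(199,279))):
    im=np.load(f'pics/{cam}0.npz')['im']
    x,e=fitcollar(cam,im,uv,22,np.radians(-130));print(cam,x[:2],np.degrees(x[2]),e)
# clamp features by colour
t=np.load('pics/top0.npz');s=np.load('pics/scene0.npz')
for cam,n,box,in (('top',t,(205,85,270,205)),('scene',s,(370,165,475,270))):
    im=n['im'].astype(int);P=cloud(cam,n['d']);u0,v0,u1,v1=box
    hsv=cv2.cvtColor(n['im'],cv2.COLOR_RGB2HSV)
    M=np.zeros((400,640),bool);M[v0:v1,u0:u1]=1
    h=M&(P[...,2]>42)&(P[...,2]<50)
    q=P[h][:,:2].astype(np.float32);print(cam,'housing',h.sum(),cv2.minAreaRect(q))
    pl=M&(P[...,2]>8)&(P[...,2]<17)&(im[...,0]-im[...,1]>-6)
    q=P[pl][:,:2].astype(np.float32);print('plate',cv2.minAreaRect(q))
    br=M&(im[...,0]-im[...,2]>25)&(P[...,2]>47);print('wheel',br.sum(),P[br].mean(0),P[br][:,2].max())
    ps=M&(P[...,2]>30)&(P[...,2]<42);
    nl,L,st,ce=cv2.connectedComponentsWithStats(ps.astype(np.uint8))
    for i in range(1,nl):
        if st[i,4]>4: print('z30-42',ce[i],st[i],P[L==i].mean(0))
E
```

```text
top [ 468.37319729 -314.94158116] -137.56888571849595 0.21725919160048535
scene [ 472.00968092 -313.77975105] -136.6426882418826 0.5898600693979313
top housing 673 ((492.5215759277344, 165.58193969726562), (69.76100158691406, 50.19322967529297), 1.432207703590393)
plate ((558.3253173828125, 166.77413940429688), (218.50306701660156, 78.86185455322266), 1.6420782804489136)
wheel 77 [491.62656324 165.12316079  51.3004431 ] 56.81782434426532
z30-42 [235.94594595 114.67567568] [233 112   7   6  37] [617.62731244 168.07828249  35.89046967]
z30-42 [235.97727273 131.90909091] [231 130  11   5  44] [579.9446006  167.31150081  32.89329495]
z30-42 [247.03448276 169.06896552] [246 156   3  26  29] [498.10759201 140.41717234  35.09577116]
z30-42 [238.  167.5] [238 163   1  10  10] [500.83481725 159.6703343   37.62959025]
z30-42 [238.  176.5] [238 174   1   6   6] [481.46927143 159.39268132  35.58131622]
z30-42 [244.1 186.7] [240 185   8   3  10] [459.24810477 145.13753698  38.23475374]
scene housing 502 ((496.53985595703125, 165.64559936523438), (71.76165771484375, 51.98323059082031), 1.2651289701461792)
plate ((555.1802368164062, 232.57289123535156), (228.84117126464844, 213.92015075683594), 2.252316951751709)
wheel 60 [507.56886882 156.53149842  64.81823965] 868.7832360966069
z30-42 [448.5 165. ] [445 165   8   1   8] [471.12079594 313.42553633  31.65497226]
z30-42 [402.76086957 199.76811594] [386 187  37  23 138] [511.58788805 151.43366286  35.99443682]
z30-42 [428.65789474 220.26315789] [424 217  10   7  38] [584.32573837 167.77730881  32.81288411]
z30-42 [440.08108108 232.43243243] [437 229   7   8  37] [623.63495325 166.77393521  35.47728196]
```

Both cameras fit the collar with a yaw near -137°. Their x values differ by about 3.6 mm, so I'll average them. Before moving I'll check for tall obstacles along the path.

```bash
python3 - <<'E'
from h import *
for cam in('top','scene'):
    n=np.load(f'pics/{cam}0.npz');P=cloud(cam,n['d']).reshape(-1,3);P=P[(n['d'].ravel()>0)&(P[:,2]<900)]
    P=P[(P[:,2]>40)&(P[:,0]>150)&(P[:,0]<750)&(abs(P[:,1])<600)]
    k={}
    for p in P: 
        q=(int(p[0]//60)*60,int(p[1]//60)*60);k.setdefault(q,[]).append(p[2])
    print(cam,[(q,int(np.percentile(v,95)),len(v)) for q,v in sorted(k.items()) if len(v)>15])
E
```

```text
top [((120, 240), 53, 294), ((120, 300), 49, 71), ((120, 420), 346, 839), ((180, 240), 50, 308), ((180, 300), 47, 41), ((180, 420), 324, 47), ((360, -120), 52, 262), ((360, -60), 52, 75), ((420, 120), 49, 200), ((420, 180), 49, 53), ((420, 300), 42, 17), ((480, -600), 101, 315), ((480, -540), 100, 214), ((480, 120), 53, 393), ((480, 180), 49, 113), ((480, 540), 124, 208), ((540, -600), 59, 531), ((540, -540), 100, 555), ((540, 480), 127, 548), ((540, 540), 131, 1060), ((600, -600), 65, 575), ((600, -540), 100, 534), ((600, 480), 127, 547), ((600, 540), 131, 1004), ((660, -600), 65, 542), ((660, -540), 100, 527), ((660, 480), 127, 556), ((660, 540), 131, 982), ((720, -600), 101, 280), ((720, -540), 101, 88), ((720, 480), 128, 288), ((720, 540), 131, 472)]
scene [((120, 240), 52, 107), ((120, 300), 47, 29), ((120, 420), 273, 82), ((180, 240), 50, 156), ((180, 300), 47, 19), ((180, 480), 266, 53), ((360, -120), 51, 227), ((360, -60), 51, 56), ((420, 120), 48, 112), ((420, 180), 48, 24), ((420, 300), 43, 16), ((480, -600), 100, 724), ((480, -540), 100, 178), ((480, 120), 52, 350), ((480, 180), 47, 85), ((540, -600), 59, 1323), ((540, -540), 100, 487), ((540, 480), 125, 384), ((540, 540), 131, 797), ((600, -600), 58, 452), ((600, -540), 100, 470), ((600, 480), 127, 431), ((600, 540), 130, 922), ((660, 480), 126, 487), ((660, 540), 131, 1002), ((720, 480), 127, 251), ((720, 540), 130, 448)]
```

Call:
servo_tool --rows '[[[-3.5,2.88,0.5],[0,0,0]],[[-3.5,2.88,0.5],[0,0,0]],[[-3.5,2.88,0.5],[0,0,0]],[[-3.5,2.88,0.5],[0,0,0]],[[-3.5,2.88,0.5],[0,0,0]],[[-3.5,2.88,0.5],[0,0,0]],[[-3.5,2.88,0.5],[0,0,0]],[[-3.5,2.88,0.5],[0,0,0]],[[-3.5,2.88,0.5],[0,0,0]],[[-3.5,2.88,0.5],[0,0,0]],[[-3.5,2.88,0.5],[0,0,0]],[[-3.5,2.88,0.5],[0,0,0]],[[-3.5,2.88,0.5],[0,0,0]],[[-3.5,2.88,0.5],[0,0,0]],[[-3.5,2.88,0.5],[0,0,0]],[[-3.5,2.88,0.5],[0,0,0]],[[-3.5,2.88,0.5],[0,0,0]],[[-3.5,2.88,0.5],[0,0,0]],[[-3.5,2.88,0.5],[0,0,0]]]'

```text
t: 2.48
eef_pos: [469.1, -316.3, 208.3]
eef_rot: [[0.335, 0.942, -0.001], [0.942, -0.335, 0.0], [0.0, -0.001, -1.0]]
force: [0.0, 0.6, 0.2]
grip_width: 85.3
```

Call:
servo_tool --rows '[[[0,0,0],[0,0,-0.18]],[[0,0,0],[0,0,-0.18]],[[0,0,0],[0,0,-0.18]],[[0,0,0],[0,0,-0.18]],[[0,0,0],[0,0,-0.18]],[[0,0,0],[0,0,-0.18]],[[0,0,0],[0,0,0]]]' --claw 6.0 --newtons 40

```text
t: 3.35
eef_pos: [468.7, -314.8, 208.5]
eef_rot: [[-0.672, 0.74, -0.001], [0.74, 0.672, 0.0], [0.001, -0.0, -1.0]]
force: [0.2, 0.7, 0.3]
grip_width: 59.9
```

```bash
cat >> h.py <<'E'
def goto(x,y,z,yaw):
    "print tool-frame shift (cm) and rot vec to put TCP at x,y,z pointing down with tool x at yaw (deg)"
    from scipy.spatial.transform import Rotation as Ro
    s=r.read_state();p=np.array(s['eef_pos']);R=np.array(s['eef_rot']);a=np.radians(yaw)
    T=np.array([[np.cos(a),np.sin(a),0],[np.sin(a),-np.cos(a),0],[0,0,-1]])
    print('t',s['t'],'pos',p.round(2),'yaw',np.degrees(np.arctan2(R[1,0],R[0,0])).round(2),'tilt',R[2,:2].round(4),'w',round(s['grip_width'],1),'F',np.round(s['force'],1),'j6',round(s['joint_pos'][5],1))
    print('shift cm',(R.T@(np.array([x,y,z])-p)/10).round(3),'rot',Ro.from_matrix(R.T@T).as_rotvec().round(4))
E
python3 -c "
from h import *
goto(470.2,-314.4,180,132.8);print(r.grip_point_offset)"
```

```text
t 3.35 pos [ 468.75 -314.75  208.46] yaw 132.24 tilt [ 0.0008 -0.0002] w 59.9 F [0.2 0.7 0.3] j6 -76.1
shift cm [-0.074  0.132  2.846] rot [-0.0002 -0.0008 -0.0098]
53.900000000000006
```

Call:
servo_tool --rows '[[[-0.07,0.13,3.5],[0,0,-0.01]],[[0,0,3.5],[0,0,0]],[[0,0,3],[0,0,0]],[[0,0,2],[0,0,0]],[[0,0,0.7],[0,0,0]],[[0,0,0.4],[0,0,0]],[[0,0,0],[0,0,0]]]'

```text
t: 4.22
eef_pos: [470.6, -314.7, 78.4]
eef_rot: [[-0.681, 0.733, 0.001], [0.733, 0.681, -0.0], [-0.001, 0.0, -1.0]]
force: [0.4, -0.7, 0.3]
grip_width: 60.1
```

```bash
python3 - <<'E'
from h import *
goto(470.2,-314.4,76,132.8)
im,d=r.snapshot('scene');c=im[220:340,130:290];save('g1',np.clip(cv2.resize(c,None,fx=4,fy=4,interpolation=cv2.INTER_CUBIC).astype(float)*1.6,0,255).astype(np.uint8))
E
```

```text
t 4.225 pos [ 470.64 -314.69   78.42] yaw 132.88 tilt [-0.0007  0.0002] w 60.1 F [ 0.4 -0.7  0.3] j6 -76.7
shift cm [ 0.052 -0.013  0.242] rot [0.0002 0.0007 0.0015]
```

View pics/g1.png

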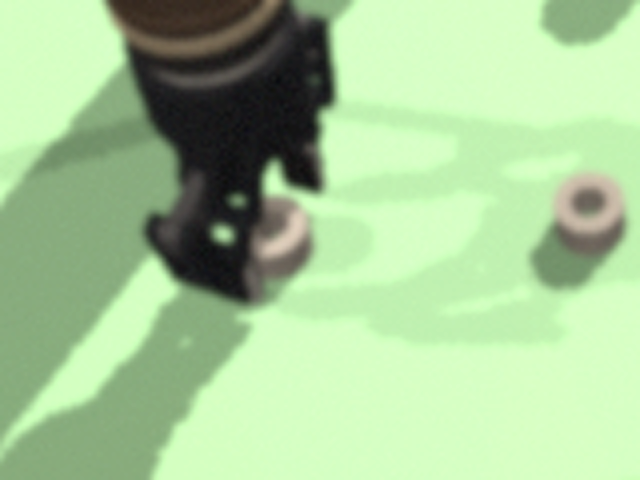

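The collar at crop (285,235) sits between the open fingers. I'll close on it.

Call:
servo_tool --rows '[[[0,0,0.2],[0,0,0]],[[0,0,0],[0,0,0]],[[0,0,0],[0,0,0]],[[0,0,0],[0,0,0]],[[0,0,0],[0,0,0]],[[0,0,0],[0,0,0]]]' --claw 2.5 --newtons 50

```text
t: 5.03
eef_pos: [470.7, -314.7, 76.5]
eef_rot: [[-0.681, 0.732, 0.001], [0.732, 0.681, -0.001], [-0.001, 0.0, -1.0]]
force: [0.1, 0.2, 5.2]
grip_width: 33.5
```

Call:
servo_tool --rows '[[[0,0,-1],[0,0,0]],[[0,0,-3],[0,0,0]],[[0,0,-3],[0,0,0]],[[0,0,-3],[0,0,0]],[[2.1,3.65,0],[0,0,0]],[[2.1,3.65,0],[0,0,0]],[[2.1,3.65,0],[0,0,0]],[[2.1,3.65,0],[0,0,0]],[[2.1,3.65,0],[0,0,0]],[[2.1,3.65,0],[0,0,0]],[[2.1,3.65,0],[0,0,0]],[[2.1,3.65,0],[0,0,0]],[[2.1,3.65,0],[0,0,0]],[[2.1,3.65,0],[0,0,0]],[[2.1,3.65,0],[0,0,0]],[[2.1,3.65,0],[0,0,0]]]'

```text
t: 7.02
eef_pos: [619.4, 169.6, 175.8]
eef_rot: [[-0.681, 0.732, -0.001], [0.732, 0.681, -0.0], [0.0, -0.001, -1.0]]
force: [0.3, -1.0, -1.2]
grip_width: 33.7
```

Call:
servo_tool --rows '[[[0,0,0],[0,0,0.18]],[[0,0,0],[0,0,0.18]],[[0,0,0],[0,0,0.18]],[[0,0,0],[0,0,0.18]],[[0,0,0],[0,0,0]],[[0,0,0],[0,0,0]]]'

```text
t: 7.78
eef_pos: [619.3, 168.3, 175.8]
eef_rot: [[-0.032, 0.999, -0.0], [0.999, 0.032, -0.0], [-0.0, -0.0, -1.0]]
force: [-0.6, -0.9, -0.6]
grip_width: 33.5
```

```bash
python3 - <<'E'
from h import *
goto(620,168.2,120,91.5)
for c,(u0,v0) in(('top',(180,60)),('scene',(360,140))):
    im,d=r.snapshot(c);save(c+'2',im);np.savez(f'pics/{c}2.npz',im=im,d=d)
    cc=im[v0:v0+130,u0:u0+130];save(c+'2c',np.clip(cv2.resize(cc,None,fx=4,fy=4,interpolation=cv2.INTER_CUBIC).astype(float)*1.6,0,255).astype(np.uint8))
E
```

```text
t 7.775 pos [619.31 168.29 175.82] yaw 91.84 tilt [-0.0001 -0.0005] w 33.5 F [-0.6 -0.9 -0.6] j6 13.4
shift cm [-0.011  0.071  5.582] rot [-0.0005  0.0001  0.006 ]
```

View pics/scene2c.png

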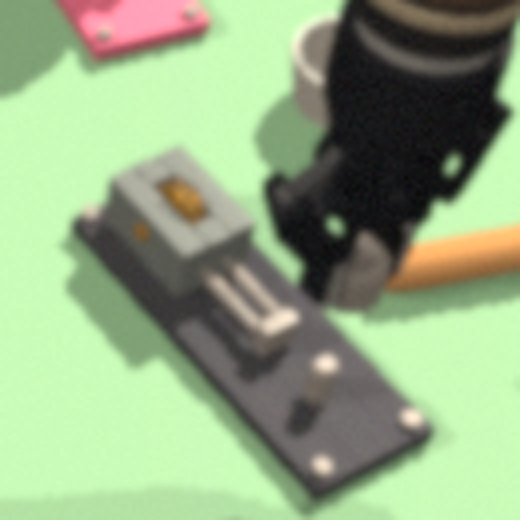

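View pics/top2c.png

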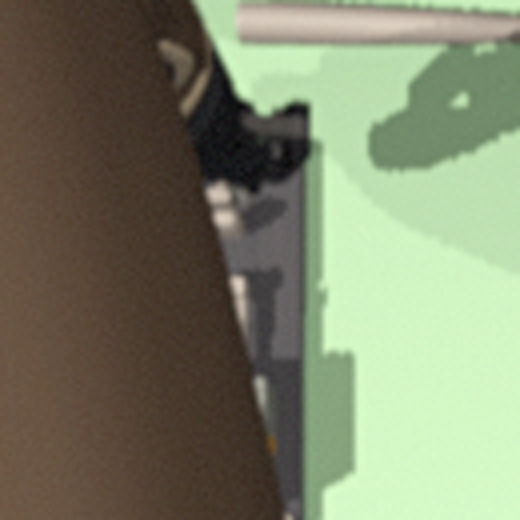

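```bash
python3 - <<'E'
from m import *
def cyl(P,rad,c0):
    f=lambda c: np.hypot(P[:,0]-c[0],P[:,1]-c[1])-rad
    s=least_squares(f,c0,loss='soft_l1',f_scale=1.5);return s.x,len(P),np.std(s.fun)
n=np.load('pics/scene2.npz');P=cloud('scene',n['d']);im=n['im'].astype(int)
near=lambda P,c,rr:np.hypot(P[...,0]-c[0],P[...,1]-c[1])<rr
m=near(P,(621,168),26)&(P[...,2]>92)&(P[...,2]<126)&(im[...,0]>40)
v,u=np.nonzero(m);print(m.sum(),u.min(),u.max(),v.min(),v.max(),np.percentile(P[m][:,2],[2,50,98]))
for lo,hi in((100,118),(98,115),(103,118)):
    k=m&(P[...,2]>lo)&(P[...,2]<hi);print('held',cyl(P[k],18,(621,168)))
n0=np.load('pics/scene0.npz');P0=cloud('scene',n0['d'])
k=near(P0,(471,-314),24)&(P0[...,2]>4)&(P0[...,2]<18)
# sides only: outer
k&=(np.hypot(P0[...,0]-471,P0[...,1]+314)>14)
print('collar0',cyl(P0[k],18,(471,-314)))
for nn,PP in(('0',P0),('2',P)):
    k=near(PP,(622,167),16)&(PP[...,2]>17)&(PP[...,2]<33);print('post',nn,cyl(PP[k],7.8,(622,167)))
# post top bright centroid
for cam,N in(('scene','scene0'),('scene','scene2'),('top','top0')):
    q=np.load(f'pics/{N}.npz');PP=cloud(cam,q['d']);g=q['im'].sum(2)
    k=near(PP,(621,167.5),16)&(PP[...,2]>34.5)&(PP[...,2]<42);vv,uu=np.nonzero(k);w=g[k]
    c=(uu.mean(),vv.mean());print(cam,N,k.sum(),c,ray(cam,c,37),PP[k].mean(0))
E
```

```text
221 439 461 198 218 [ 99.52554109 117.67268866 123.06413653]
held (array([619.5574225 , 161.86713883]), 113, np.float64(4.183674434036645))
held (array([619.5017968 , 161.87506313]), 91, np.float64(3.6880347321262272))
held (array([619.70236537, 161.47083221]), 101, np.float64(4.380507372257312))
collar0 (array([ 470.77110387, -314.64717248]), 73, np.float64(0.7807527040374685))
post 0 (array([620.97159885, 169.87029942]), 36, np.float64(1.2815914021382706))
post 2 (array([620.95796826, 170.34075329]), 37, np.float64(1.1633540691866389))
scene scene0 23 (np.float64(440.60869565217394), np.float64(231.56521739130434)) [623.15464762 168.18604106  37.        ] [623.25545846 168.05488663  37.20458534]
scene scene2 26 (np.float64(440.1923076923077), np.float64(231.76923076923077)) [623.16344339 167.08498396  37.        ] [622.92230649 167.38192819  36.55003374]
top top0 28 (np.float64(235.71428571428572), np.float64(114.75)) [617.18017694 168.39185861  37.        ] [617.25512538 168.44282527  36.69206718]
```

```bash
python3 - <<'E'
from m import *
n=np.load('pics/scene2.npz');P=cloud('scene',n['d']);im=n['im'].astype(int)
sub=im[192:222,432:466]
c=np.clip(cv2.resize(im[188:226,425:475].astype(np.uint8),None,fx=16,fy=15.7,interpolation=cv2.INTER_NEAREST).astype(float)*2,0,255).astype(np.uint8);save('held',c)
E
```

```text
(no output)
```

View pics/held.png

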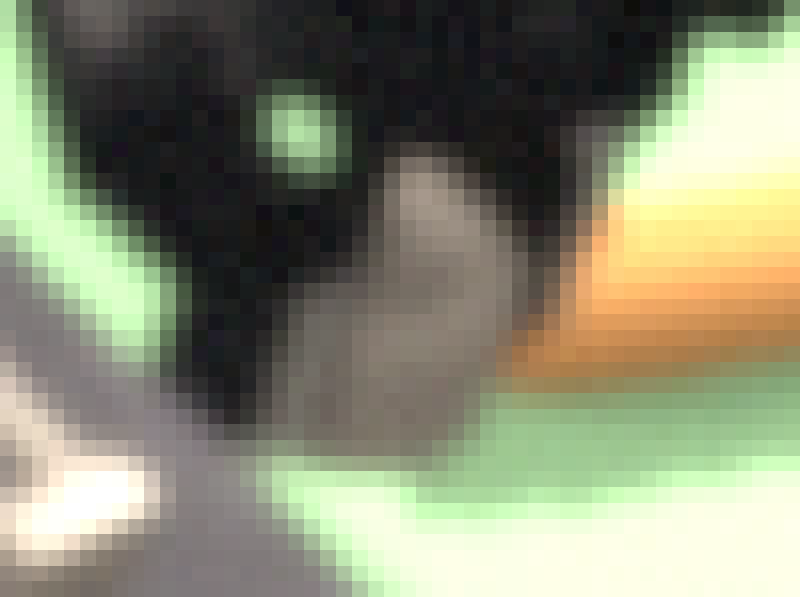

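The collar's round back is visible in the hand, at about pixels (442–457, 198–217). I'll fit only those pixels.

```bash
python3 - <<'E'
from m import *
n=np.load('pics/scene2.npz');P=cloud('scene',n['d']);im=n['im'].astype(int)
m=np.zeros((400,640),bool);m[197:218,442:458]=1
m&=(im[...,0]>44)&(im[...,0]>im[...,1])&(im[...,0]-im[...,2]<25)&(np.hypot(P[...,0]-621,P[...,1]-168)<24)&(P[...,2]>90)
Q=P[m];print(len(Q),np.percentile(Q[:,2],[1,10,50,90,99]).round(1),Q[:,:2].mean(0))
# side points: below top rim; residual by radius
for hi in(112,115,118):
    for lo in (97,100):
        q=Q[(Q[:,2]<hi)&(Q[:,2]>lo)]
        s=least_squares(lambda c:np.hypot(q[:,0]-c[0],q[:,1]-c[1])-18,(619,168),loss='soft_l1')
        print(lo,hi,len(q),s.x.round(2),np.std(s.fun).round(2),np.hypot(*(q[:,:2]-[619.3,168.3]).T).mean().round(2))
v,u=np.nonzero(m)
for a in np.argsort(v)[::9]: print(u[a],v[a],P[v[a],u[a]].round(1),im[v[a],u[a]])
E
```

```text
174 [103.3 109.2 119.4 122.5 144.9] [628.85739991 168.90544918]
97 112 33 [618.46 159.9 ] 2.42 15.33
100 112 33 [618.46 159.9 ] 2.42 15.33
97 115 49 [618.65 160.29] 3.08 15.96
100 115 49 [618.65 160.29] 3.08 15.96
97 118 69 [618.75 160.32] 3.07 15.63
100 118 69 [618.75 160.32] 3.07 15.63
452 198 [611.5 185.9 121.4] [50 46 43]
452 200 [615.7 182.5 121.3] [79 72 65]
455 201 [621.5 184.9 122.9] [52 48 44]
449 203 [615.7 176.4 115.7] [54 50 45]
449 204 [616.  177.  112.7] [56 52 47]
448 205 [613.8 177.6 107.1] [50 46 43]
446 206 [633.7 148.3 140.5] [47 44 41]
455 206 [629.6 179.2 119.2] [69 64 58]
450 207 [620.1 177.5 107.4] [61 57 52]
446 208 [633.7 150.  133.7] [54 51 47]
455 208 [632.9 176.9 117.7] [68 62 56]
451 209 [631.3 168.2 118. ] [69 65 59]
448 210 [632.  159.4 120.7] [68 62 57]
446 211 [632.2 154.4 120.7] [57 53 48]
455 211 [637.1 174.3 114.5] [65 59 50]
451 212 [638.2 162.1 119.6] [62 58 52]
448 213 [635.2 158.1 115.7] [63 58 53]
447 214 [632.9 159.  109.8] [62 58 53]
446 215 [633.6 156.2 109. ] [59 55 50]
448 216 [636.7 158.9 107.6] [64 62 54]
```

```bash
python3 - <<'E'
from m import *
n=np.load('pics/scene2.npz');P=cloud('scene',n['d']);im=n['im'].astype(int)
m=np.zeros((400,640),bool);m[203:219,443:459]=1
m&=(im[...,0]>44)&(im[...,0]>im[...,1])&(im[...,0]-im[...,2]<25)&(np.hypot(P[...,0]-621,P[...,1]-168)<24)&(P[...,2]>90)&(P[...,2]<125)
Q=P[m]; ang=np.degrees(np.arctan2(Q[:,1]-167.5,Q[:,0]-620)); rr=np.hypot(Q[:,1]-167.5,Q[:,0]-620)
q=Q[(Q[:,2]<116.5)&(rr>13.5)&(np.abs(ang)<60)]
s=least_squares(lambda c:np.hypot(q[:,0]-c[0],q[:,1]-c[1])-18,(620,168),loss='soft_l1')
print(len(q),s.x,np.std(s.fun));a=np.degrees(np.arctan2(q[:,1]-167.5,q[:,0]-620));print(np.percentile(a,[5,50,95]))
for p in q[::4]:print(p.round(1),np.hypot(*(p[:2]-s.x)).round(1))
E
```

```text
40 [619.86186959 167.97870232] 1.4050067712471317
[-49.20168437 -19.75957108  28.13316062]
[632.2 185.7 115.1] 21.6
[636.8 166.9 115.3] 16.9
[633.2 154.9 115.5] 18.7
[637.3 161.4 116. ] 18.6
[632.4 151.  113.7] 21.0
[636.3 157.6 114.1] 19.4
[637.2 168.2 108.9] 17.3
[633.6 156.2 109. ] 18.1
[636.9 163.7 108.1] 17.5
[635.9 157.1 107.8] 19.3
```

Call:
servo_tool --rows '[[[0,0.1,2.5],[0,0,0.006]],[[0,0,2.5],[0,0,0]],[[0,0,0.6],[0,0,0]],[[0,0,0],[0,0,0]],[[0,0,0],[0,0,0]]]'

```text
t: 8.5
eef_pos: [621.1, 168.5, 121.1]
eef_rot: [[-0.023, 1.0, 0.002], [1.0, 0.023, 0.0], [0.0, 0.002, -1.0]]
force: [0.5, -1.5, -0.6]
grip_width: 33.2
```

```bash
python3 -c "
from h import *
goto(620.3,168.4,110,91.5)"
```

```text
t 8.5 pos [621.08 168.51 121.13] yaw 91.34 tilt [0.0004 0.0017] w 33.2 F [ 0.5 -1.5 -0.6] j6 13.8
shift cm [-0.01  -0.08   1.113] rot [ 0.0017 -0.0004 -0.0027]
```

Call:
servo_tool --rows '[[[0,-0.06,0.4],[0,0,0]],[[0,0,0.3],[0,0,0]],[[0,0,0.2],[0,0,0]],[[0,0,0],[0,0,0]]]'

```text
t: 9.0
eef_pos: [619.8, 168.4, 110.7]
eef_rot: [[-0.023, 1.0, -0.0], [1.0, 0.023, 0.0], [0.0, -0.0, -1.0]]
force: [-0.4, 0.0, 0.0]
grip_width: 33.3
```

Call:
servo_tool --rows '[[[0,0,0.2],[0,0,0]],[[0,0,0],[0,0,0]]]'

```text
t: 9.25
eef_pos: [619.9, 168.5, 108.8]
eef_rot: [[-0.023, 1.0, 0.0], [1.0, 0.023, 0.0], [0.0, 0.0, -1.0]]
force: [0.4, 1.4, -2.1]
grip_width: 33.1
```

Call:
servo_tool --rows '[[[0,0,0.2],[0,0,0]],[[0,0,0.2],[0,0,0]],[[0,0,0],[0,0,0]]]'

```text
t: 9.62
eef_pos: [619.9, 168.5, 104.7]
eef_rot: [[-0.023, 1.0, -0.0], [1.0, 0.023, 0.0], [0.0, -0.0, -1.0]]
force: [0.7, 2.0, -2.2]
grip_width: 33.3
```

Call:
servo_tool --rows '[[[0,0,0.2],[0,0,0]],[[0,0,0.2],[0,0,0]],[[0,0,0],[0,0,0]]]'

```text
t: 10.0
eef_pos: [619.9, 168.5, 100.7]
eef_rot: [[-0.023, 1.0, 0.0], [1.0, 0.023, 0.0], [0.0, 0.0, -1.0]]
force: [2.0, 2.7, -1.9]
grip_width: 33.1
```

Call:
servo_tool --rows '[[[0.02,0.02,0.2],[0,0,0]],[[0,0,0.2],[0,0,0]],[[0,0,0.2],[0,0,0]],[[0,0,0.2],[0,0,0]],[[0,0,0],[0,0,0]]]'

```text
t: 10.62
eef_pos: [620.0, 168.5, 92.5]
eef_rot: [[-0.023, 1.0, -0.0], [1.0, 0.023, 0.0], [0.0, -0.0, -1.0]]
force: [0.8, 3.0, -2.7]
grip_width: 33.5
```

Call:
servo_tool --rows '[[[0,0,0.15],[0,0,0]],[[0,0,0.1],[0,0,0]],[[0,0,0],[0,0,0]]]'

```text
t: 11.0
eef_pos: [620.0, 168.5, 90.3]
eef_rot: [[-0.023, 1.0, -0.0], [1.0, 0.023, -0.0], [-0.0, -0.0, -1.0]]
force: [0.9, 3.2, -1.2]
grip_width: 34.3
```

Call:
servo_tool --rows '[[[0,0,0.1],[0,0,0]],[[0,0,0],[0,0,0]]]'

```text
t: 11.25
eef_pos: [620.1, 168.6, 89.4]
eef_rot: [[-0.023, 1.0, 0.0], [1.0, 0.023, 0.0], [0.0, 0.0, -1.0]]
force: [-0.8, 2.7, -1.4]
grip_width: 33.2
```

Call:
servo_tool --rows '[[[0,0,0.1],[0,0,0]],[[0,0,0],[0,0,0]]]'

```text
t: 11.5
eef_pos: [620.1, 168.6, 88.6]
eef_rot: [[-0.023, 1.0, 0.0], [1.0, 0.023, 0.0], [0.0, 0.0, -1.0]]
force: [-0.4, 3.2, 1.5]
grip_width: 33.5
```

Contact came at the expected height. I'll press slightly, then release.

Call:
servo_tool --rows '[[[0,0,0.05],[0,0,0]],[[0,0,0],[0,0,0]]]'

```text
t: 11.75
eef_pos: [620.1, 168.6, 88.5]
eef_rot: [[-0.023, 1.0, 0.0], [1.0, 0.023, 0.0], [0.0, 0.0, -1.0]]
force: [-1.6, 2.1, 5.9]
grip_width: 33.0
```

Call:
servo_tool --rows '[[[0,0,0],[0,0,0]],[[0,0,0],[0,0,0]],[[0,0,0],[0,0,0]]]' --claw 5.4

```text
t: 12.12
eef_pos: [620.0, 168.2, 87.6]
eef_rot: [[-0.023, 1.0, -0.0], [1.0, 0.023, -0.001], [-0.001, -0.0, -1.0]]
force: [0.6, -0.5, -0.5]
grip_width: 54.0
```

Call:
servo_tool --rows '[[[0,0,-1.5],[0,0,0]],[[0,0,-3],[0,0,0]],[[0,0,-3],[0,0,0]],[[0,0,-2.5],[0,0,0]],[[0,0,0],[0,0,0]]]'

```text
t: 12.75
eef_pos: [621.3, 168.8, 191.4]
eef_rot: [[-0.023, 1.0, 0.005], [1.0, 0.023, 0.001], [0.001, 0.005, -1.0]]
force: [-0.1, 0.8, -0.3]
grip_width: 53.9
```

```bash
python3 - <<'E'
from h import *
for c,(u0,v0) in(('scene',(360,140)),('top',(180,60))):
    im,d=r.snapshot(c);np.savez(f'pics/{c}3.npz',im=im,d=d)
    cc=im[v0:v0+130,u0:u0+130];save(c+'3c',np.clip(cv2.resize(cc,None,fx=4,fy=4,interpolation=cv2.INTER_CUBIC).astype(float)*1.6,0,255).astype(np.uint8))
n=np.load('pics/scene3.npz');P=cloud('scene',n['d'])
k=(np.hypot(P[...,0]-620.5,P[...,1]-168.3)<17)&(P[...,2]>25)&(P[...,2]<60);print(np.percentile(P[k][:,2],[10,50,75,90,97]))
E
```

```text
[31.14494563 33.32324482 34.53127834 36.60885728 39.00832243]
```

View pics/scene3c.png

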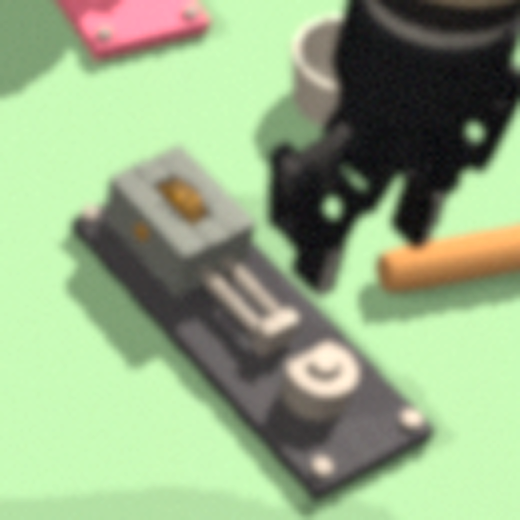

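The collar is seated with its top at about z = 34, and its flat faces the jaw (crop (320,370)). Next I'll shut the fingers and go above the wheel.

Call:
servo_tool --rows '[[[0,-2.7,0],[0,0,0]],[[0,-2.7,0],[0,0,0]],[[0,-2.7,0],[0,0,0]],[[0,-2.7,0],[0,0,0]],[[0,-2.6,1.5],[0,0,0]],[[0,0,2.5],[0,0,0]],[[0,0,0],[0,0,0]],[[0,0,0],[0,0,0]]]' --claw 0 --newtons 40

```text
t: 13.85
eef_pos: [486.2, 165.4, 148.0]
eef_rot: [[-0.023, 1.0, -0.0], [1.0, 0.023, -0.0], [-0.0, -0.001, -1.0]]
force: [-0.2, -0.0, 0.1]
grip_width: 0.3
```

```bash
python3 - <<'E'
from h import *
goto(486,165.2,137,91.5)
im,d=r.snapshot('scene');np.savez('pics/scene4.npz',im=im,d=d)
cc=im[140:270,340:470];save('scene4c',np.clip(cv2.resize(cc,None,fx=4.5,fy=4.5,interpolation=cv2.INTER_CUBIC).astype(float)*1.6,0,255).astype(np.uint8))
P=cloud('scene',d);k=(P[...,2]<150)&(P[...,2]>60)&(np.hypot(P[...,0]-486,P[...,1]-165)<40);print(k.sum(),P[k].min(0),P[k].max(0))
E
```

```text
t 13.85 pos [486.22 165.41 147.99] yaw 91.32 tilt [-0.0002 -0.0005] w 0.3 F [-0.2 -0.   0.1] j6 17.5
shift cm [-0.021 -0.022  1.099] rot [-0.0005  0.0002 -0.0031]
414 [474.63042205 128.54745209  75.69108866] [507.15634272 204.15086477 149.99107511]
```

View pics/scene4c.png

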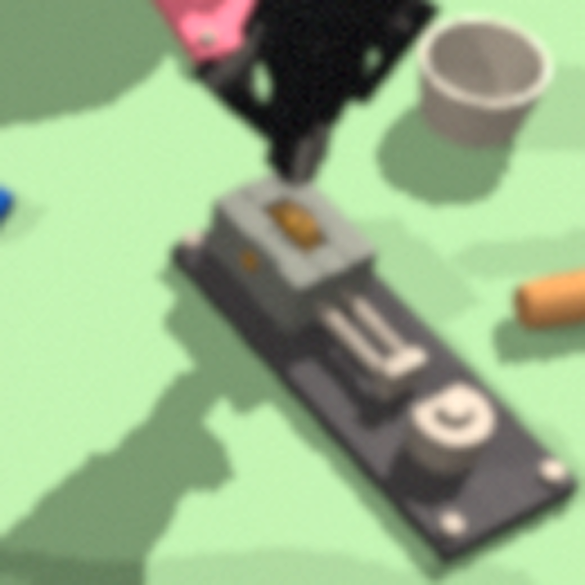

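The shut fingertip hangs at crop (300,170), above the wheel at (297,225). I'll lower it to contact.

Call:
servo_tool --rows '[[[-0.02,0,1.2],[0,0,0]],[[0,0,0.5],[0,0,0]],[[0,0,0.2],[0,0,0]],[[0,0,0],[0,0,0]]]'

```text
t: 14.4
eef_pos: [486.0, 165.2, 128.7]
eef_rot: [[-0.023, 1.0, -0.0], [1.0, 0.023, -0.0], [-0.0, -0.0, -1.0]]
force: [-0.5, -0.4, -0.4]
grip_width: 0.0
```

Call:
servo_tool --rows '[[[0,0,0.1],[0,0,0]],[[0,0,0],[0,0,0]]]'

```text
t: 14.65
eef_pos: [486.2, 165.3, 128.0]
eef_rot: [[-0.023, 1.0, 0.0], [1.0, 0.023, 0.0], [0.0, 0.0, -1.0]]
force: [-0.9, -0.2, -0.9]
grip_width: -0.0
```

Call:
servo_tool --rows '[[[0,0,0.1],[0,0,0]],[[0,0,0],[0,0,0]]]'

```text
t: 14.9
eef_pos: [486.1, 165.2, 126.9]
eef_rot: [[-0.023, 1.0, -0.0], [1.0, 0.023, -0.0], [-0.0, -0.0, -1.0]]
force: [0.3, 0.8, 0.2]
grip_width: 0.3
```

Call:
servo_tool --rows '[[[0,0,0.1],[0,0,0]],[[0,0,0],[0,0,0]]]'

```text
t: 15.15
eef_pos: [486.1, 165.3, 126.5]
eef_rot: [[-0.023, 1.0, 0.001], [1.0, 0.023, 0.0], [0.0, 0.001, -1.0]]
force: [-1.8, -1.0, 4.5]
grip_width: 0.1
```

Call:
servo_tool --rows '[[[0,0,0.07],[0,0,0]],[[0,0,0],[0,0,0]]]'

```text
t: 15.4
eef_pos: [486.3, 165.3, 126.4]
eef_rot: [[-0.023, 1.0, 0.001], [1.0, 0.023, 0.0], [0.0, 0.001, -1.0]]
force: [-2.8, -1.2, 9.0]
grip_width: -0.1
```

Call:
servo_tool --rows '[[[0,0.2,0],[0,0,0]],[[0,0.3,0],[0,0,0]],[[0,0.3,0],[0,0,0]]]'

```text
t: 15.78
eef_pos: [494.2, 165.5, 126.4]
eef_rot: [[-0.023, 1.0, 0.001], [1.0, 0.023, 0.0], [0.0, 0.001, -1.0]]
force: [-3.7, -0.7, 10.5]
grip_width: 0.0
```

Call:
servo_tool --rows '[[[0,0.3,0],[0,0,0]],[[0,0.3,0],[0,0,0]],[[0,0.3,0],[0,0,0]]]'

```text
t: 16.15
eef_pos: [503.3, 165.7, 126.3]
eef_rot: [[-0.023, 1.0, 0.001], [1.0, 0.023, 0.0], [0.0, 0.001, -1.0]]
force: [-2.9, -1.0, 7.5]
grip_width: -0.1
```

```bash
cat > jaw.py <<'E'
from h import *
import sys
goto(486,165.2,127,91.5)
out=[]
for cam in ('scene',):
    im,d=r.snapshot(cam);np.savez(f'pics/{cam}_{sys.argv[1]}.npz',im=im,d=d)
    P=cloud(cam,d);g=im.astype(int).sum(2)
    # jaw pad top: z 29..37, |y-167|<10, x 570..603, ; edge toward post
    k=(P[...,2]>30)&(P[...,2]<37)&(abs(P[...,1]-168)<9)&(P[...,0]>572)&(P[...,0]<606)
    print(cam,k.sum(),P[k].mean(0).round(2),np.percentile(P[k][:,0],[5,95]).round(1))
    cc=im[190:260,380:470];save(f'{cam}_{sys.argv[1]}',np.clip(cv2.resize(cc,None,fx=7,fy=7,interpolation=cv2.INTER_CUBIC).astype(float)*1.6,0,255).astype(np.uint8))
E
python3 jaw.py s1; python3 - <<'E'
from h import *
n=np.load('pics/scene0.npz');P=cloud('scene',n['d']);k=(P[...,2]>30)&(P[...,2]<37)&(abs(P[...,1]-168)<9)&(P[...,0]>572)&(P[...,0]<606);print(P[k].mean(0),np.percentile(P[k][:,0],[5,95]))
E
```

```text
t 16.15 pos [503.25 165.66 126.27] yaw 91.33 tilt [0.0004 0.0009] w -0.1 F [-2.9 -1.   7.5] j6 16.9
shift cm [-0.006 -1.726 -0.074] rot [ 0.0009 -0.0004 -0.003 ]
scene 35 [590.94 168.17  32.4 ] [586.3 596.1]
[584.34748249 168.23063004  32.77814314] [580.2214232  588.77774156]
```

The jaw moved 6.6 mm for a 17 mm stroke, so it's rolling without slip. I'll extend this stroke a little, then lift and repeat.

Call:
servo_tool --rows '[[[0,0.2,0],[0,0,0]],[[0,0.2,0],[0,0,0]],[[0,0,0],[0,0,0]]]'

```text
t: 16.58
eef_pos: [507.4, 165.8, 125.5]
eef_rot: [[-0.023, 1.0, 0.001], [1.0, 0.023, 0.0], [0.0, 0.001, -1.0]]
force: [0.0, 0.7, 4.8]
grip_width: 0.3
```

Call:
servo_tool --rows '[[[0,0,-0.6],[0,0,0]],[[0,0,-0.2],[0,0,0]],[[0,-1,0],[0,0,0]],[[0,-1.1,0],[0,0,0]],[[0,0,0.5],[0,0,0]],[[0,0,0.2],[0,0,0]],[[0,0,0.1],[0,0,0]],[[0,0,0],[0,0,0]]]'

```text
t: 17.58
eef_pos: [486.6, 165.3, 126.4]
eef_rot: [[-0.023, 1.0, 0.002], [1.0, 0.023, 0.0], [0.0, 0.002, -1.0]]
force: [-2.8, -0.7, 10.4]
grip_width: 0.1
```

Call:
servo_tool --rows '[[[0,0.2,0],[0,0,0]],[[0,0.3,0],[0,0,0]],[[0,0.3,0],[0,0,0]],[[0,0.3,0],[0,0,0]],[[0,0.3,0],[0,0,0]],[[0,0.3,0],[0,0,0]],[[0,0,0],[0,0,0]]]'

```text
t: 18.45
eef_pos: [503.9, 165.7, 126.2]
eef_rot: [[-0.023, 1.0, 0.002], [1.0, 0.023, 0.0], [0.0, 0.002, -1.0]]
force: [-2.4, -0.7, 8.4]
grip_width: 0.1
```

```bash
python3 jaw.py s2
```

```text
t 18.45 pos [503.9  165.69 126.15] yaw 91.32 tilt [0.0002 0.0018] w 0.1 F [-2.4 -0.7  8.4] j6 16.9
shift cm [-0.008 -1.79  -0.088] rot [ 0.0018 -0.0002 -0.0032]
scene 35 [599.77 168.07  32.49] [594.8 604.6]
```

Call:
servo_tool --rows '[[[0,0,-0.6],[0,0,0]],[[0,0,-0.2],[0,0,0]],[[0,-1,0],[0,0,0]],[[0,-0.75,0],[0,0,0]],[[0,0,0.5],[0,0,0]],[[0,0,0.2],[0,0,0]],[[0,0,0.1],[0,0,0]],[[0,0,0],[0,0,0]]]'

```text
t: 19.5
eef_pos: [485.9, 165.3, 126.3]
eef_rot: [[-0.023, 1.0, 0.001], [1.0, 0.023, 0.0], [0.0, 0.001, -1.0]]
force: [-2.5, -1.9, 10.3]
grip_width: -0.2
```

Call:
servo_tool --rows '[[[0,0.2,0],[0,0,0]],[[0,0.2,0],[0,0,0]],[[0,0.2,0],[0,0,0]],[[0,0.2,0],[0,0,0]]]'

```text
t: 20.0
eef_pos: [494.0, 165.4, 126.4]
eef_rot: [[-0.023, 1.0, 0.001], [1.0, 0.023, 0.0], [0.0, 0.001, -1.0]]
force: [-3.1, -1.2, 11.0]
grip_width: -0.1
```

Call:
servo_tool --rows '[[[0,0.1,0],[0,0,0]],[[0,0.1,0],[0,0,0]]]'

```text
t: 20.25
eef_pos: [496.1, 165.5, 126.4]
eef_rot: [[-0.023, 1.0, 0.001], [1.0, 0.023, 0.0], [0.0, 0.001, -1.0]]
force: [-2.8, -1.0, 9.8]
grip_width: -0.1
```

Call:
servo_tool --rows '[[[0,0.1,0],[0,0,0]],[[0,0,0],[0,0,0]]]'

```text
t: 20.5
eef_pos: [497.2, 165.5, 126.4]
eef_rot: [[-0.023, 1.0, 0.002], [1.0, 0.023, 0.0], [0.0, 0.002, -1.0]]
force: [-3.7, -1.2, 10.0]
grip_width: -0.1
```

Call:
servo_tool --rows '[[[0,0.1,0],[0,0,0]],[[0,0,0],[0,0,0]]]'

```text
t: 20.75
eef_pos: [498.1, 165.6, 126.4]
eef_rot: [[-0.023, 1.0, 0.002], [1.0, 0.023, 0.0], [0.0, 0.002, -1.0]]
force: [-3.3, -1.3, 9.8]
grip_width: -0.4
```

```bash
python3 jaw.py s3
```

```text
t 20.75 pos [498.11 165.56 126.42] yaw 91.32 tilt [0.0003 0.0016] w -0.4 F [-3.3 -1.3  9.8] j6 17.1
shift cm [-0.008 -1.212 -0.06 ] rot [ 0.0016 -0.0003 -0.0031]
scene 17 [602.38 167.89  32.74] [599.8 605.5]
```

View pics/scene_s3.png

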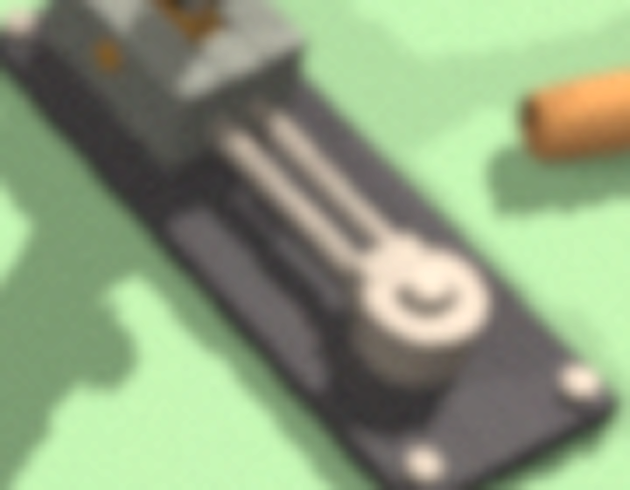

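Call:
servo_tool --rows '[[[0,0.1,0],[0,0,0]],[[0,0,0],[0,0,0]]]'

```text
t: 21.05
eef_pos: [499.1, 165.6, 126.4]
eef_rot: [[-0.023, 1.0, 0.001], [1.0, 0.023, 0.0], [0.0, 0.001, -1.0]]
force: [-3.1, -2.1, 9.4]
grip_width: 0.0
```

Call:
servo_tool --rows '[[[0,0.1,0],[0,0,0]],[[0,0,0],[0,0,0]]]'

```text
t: 21.3
eef_pos: [500.0, 165.6, 126.4]
eef_rot: [[-0.023, 1.0, 0.001], [1.0, 0.023, 0.0], [0.0, 0.001, -1.0]]
force: [-3.2, -1.7, 10.7]
grip_width: -0.4
```

Call:
servo_tool --rows '[[[0,0,0.04],[0,0,0]],[[0,0.1,0],[0,0,0]],[[0,0,0],[0,0,0]]]'

```text
t: 21.68
eef_pos: [500.7, 165.6, 126.3]
eef_rot: [[-0.023, 1.0, 0.001], [1.0, 0.023, 0.001], [0.0, 0.001, -1.0]]
force: [-4.4, -1.1, 13.3]
grip_width: 0.2
```

Call:
servo_tool --rows '[[[0,0.1,0],[0,0,0]],[[0,0,0],[0,0,0]]]'

```text
t: 21.92
eef_pos: [501.1, 165.6, 126.2]
eef_rot: [[-0.023, 1.0, -0.0], [1.0, 0.023, 0.001], [0.001, -0.0, -1.0]]
force: [-7.5, -0.1, 14.6]
grip_width: 0.3
```

Call:
servo_tool --rows '[[[0,0.1,0],[0,0,0]],[[0,0,0],[0,0,0]]]'

```text
t: 22.18
eef_pos: [501.5, 165.6, 126.2]
eef_rot: [[-0.023, 1.0, -0.002], [1.0, 0.023, 0.001], [0.001, -0.002, -1.0]]
force: [-10.4, -2.5, 16.6]
grip_width: 0.1
```

```bash
python3 jaw.py s4
```

```text
t 22.175 pos [501.51 165.62 126.18] yaw 91.34 tilt [ 0.0006 -0.0016] w 0.1 F [-10.4  -2.5  16.6] j6 16.9
shift cm [-0.006 -1.551 -0.08 ] rot [-0.0016 -0.0006 -0.0028]
scene 11 [602.9  168.39  32.6 ] [600.9 605. ]
```

View pics/scene_s4.png

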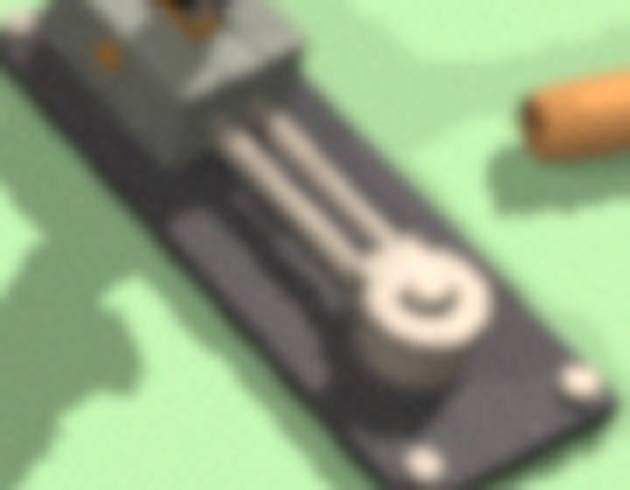

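Drag rose from about 3 N to 10 N with the tip stalled, so the jaw is snug. I'll lift clear.

Call:
servo_tool --rows '[[[0,0,0],[0,0,0]],[[0,0,-0.8],[0,0,0]],[[0,0,-3],[0,0,0]],[[0,-3,-3],[0,0,0]],[[0,-4,-3],[0,0,0]],[[0,-4,-3],[0,0,0]],[[0,-4,0],[0,0,0]],[[0,0,0],[0,0,0]],[[0,0,0],[0,0,0]]]'

```text
t: 23.35
eef_pos: [353.2, 162.3, 252.9]
eef_rot: [[-0.023, 1.0, 0.001], [1.0, 0.023, 0.0], [0.0, 0.001, -1.0]]
force: [-0.7, -0.5, -0.0]
grip_width: -0.1
```

```bash
python3 jaw.py s5; python3 - <<'E'
from h import *
n=np.load('pics/scene_s5.npz');P=cloud('scene',n['d'])
k=(np.hypot(P[...,0]-621,P[...,1]-168.3)<17)&(P[...,2]>25)&(P[...,2]<60);print('top z',np.percentile(P[k][:,2],[50,75,90]))
im,d=r.snapshot('top');cc=im[85:205,190:290];save('top5',np.clip(cv2.resize(cc,None,fx=5,fy=5,interpolation=cv2.INTER_CUBIC).astype(float)*1.7,0,255).astype(np.uint8))
E
```

```text
t 23.35 pos [353.2  162.32 252.9 ] yaw 91.34 tilt [0.0003 0.0011] w -0.1 F [-0.7 -0.5 -0. ] j6 23.3
shift cm [-0.025 13.27  12.604] rot [ 0.0011 -0.0003 -0.0028]
scene 14 [603.38 168.4   32.76] [601.  605.6]
top z [33.27900613 34.99918056 36.63895335]
```

View pics/scene_s5.png

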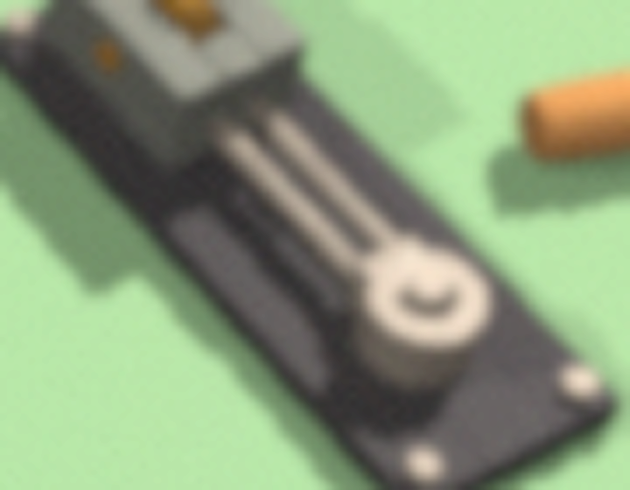

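View pics/top5.png

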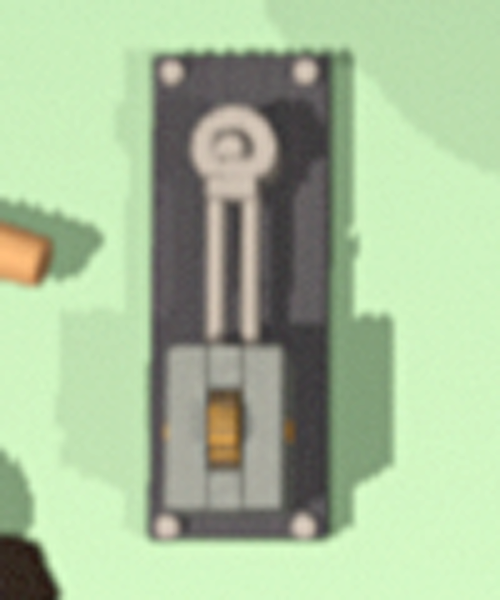

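The top view shows the collar centred on the post with the jaw pad flush on its flat (crop (232,185)) and no visible gap. The hand is clear, so I'm handing in.

```bash
python3 -c "
from rig import r
print(r.job_done(), r.read_state()['t'])"
```

```text
the job is handed in; nothing more can be done
the job is handed in; nothing more can be done
```

The flat-sided collar is on the D post with its flat facing the jaw. The jaw is snug against it, moved only by three strokes on the wheel. I handed the job in about 23.5 s into the 64 s allowed; no verdict was reported.

- **Collar:** it slid down the post with almost no resistance and met the base plate at the expected height. After I let go, its top measured about 33–35 mm above the table, against 34 mm for fully seated.
- **Jaw:** on the third stroke the drag rose from about 3 N to 10 N with the fingertip nearly stalled, which I took as contact. The last top and scene pictures show no gap between jaw and flat.
- **Hand:** it ended about 150 mm away and 125 mm higher, with the force reading near zero.
- **Disagreement:** the two cameras differed by about 4–6 mm in x. I averaged them and related everything to the hand's own position, so I didn't confirm the 1.2 mm jaw tolerance by camera; it rests on the force rise.

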